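# Sort out the mixed-up canister lids

### The arm

A 6-joint arm with a two-finger parallel gripper is mounted at the origin on a cart in front of the work surface, level with it; the furniture and walls round the work are solid. World frame = base frame: x ahead of the robot, y to its left, z up, the work surface at z = 0. Lengths are in mm, angles in rad, forces in N, time in s.
With the tool pointing down it reaches from about 350 to 775 mm from the base axis. Payload 7.3 kg.
Tool frame: the origin (TCP) lies midway between the tips of the shut fingers; the grasp point (between the pads) lies 19 mm behind it; z points along the fingers, y is the line along which they close (so a half turn about z gives the same grasp; the last joint's range is limited). The gripper opens to 92 mm and grips with 3 to 60 N. Pads are 19 mm wide; open, the fingers measure 130 mm over their backs; the gripper's body (75 mm by 190 mm) begins 47 mm behind the grasp point.
Start: joints at [1.047, 0.342, 1.524, -0, 1.275, -0.146], TCP at [193.647, 488.002, 226.741] pointing down, gripper open.
Joint ranges: [-2.53, 2.53], [-0.77, 2.02], [0.04, 2.7], [-1, 4.14], [0.28, 2.66], [-3.11, 3.11]. Speed limits (rad/s): [2.57, 2.57, 3.14, 3.14, 3.14, 3.14].

### API

Orientations are given as [roll, pitch, yaw] about the fixed x, y, z axes, in that order (R = Rz(yaw) Ry(pitch) Rx(roll)).
In Python, from plant import monitor, optics, workorder gives the robot as it stands. The module is installed in compiled form; this text tells all that it offers.
- The arm moves only by the tool servo_tool, never from a script. Its arguments are lists of equal length, an entry for each row: "linear": the shift along the tool's x, y, z as a fraction of full scale, a list of three; "spin": the turn about the tool's z as a fraction of full scale. In form: {"linear": [[dx, dy, dz], ...], "spin": [spin, ...]}. A call has exactly 8 rows; each row shifts and turns the commanded pose from where the row before left it, along the tool's axes as they then stand; what a row does not reach is not made up. Full scale, the value 1, is 200 mm for a shift and 90 degrees for a turn. A row lasts 1/8 s, in which the tool goes at most 62.5 mm and 10.7 degrees, less where a joint would pass 70% of its speed; a pose out of reach is approached as far as the arm can. A call with a number of a shift or a turn outside -1 to 1 is refused whole. A call with a gripper value outside its range is refused whole. "hand" is the opening, from -1 (shut) to 1 (fully open), set as the call begins (left out, the last holds). The fingers move at their own pace and stop on an object; the grip force is fixed at half the most. Time passes only in rows, so rows that do not move let the fingers close, or fill a call up. It gives the time, the measured TCP pose, the force, the opening and the grip force at its end, in the units of the state.
- monitor.get_obs(): the state, without advancing time (a new reading comes with each control period).
- optics.capture(name): name is "scene" or "top" or "wrist"; returns a dict with "frame" (480x640x3 uint8, blue, green, red), "K" (3x3 intrinsics, pixels), "D" ([k1, k2, p1, p2, k3] as OpenCV has them; the pictures are not rectified), "world_to_cam" (4x4, takes a point from world to camera coordinates). Camera axes: x right, y down, z forward; pixel columns grow to the right and rows downward; lengths in mm; the calibration is good to about 2 mm. A picture is of the moment at which its call begins. There is no depth.
- workorder.close_job(): hands the job in; it is judged then, once.
The state is a dict: "time": time; "joint_positions": joint angles; "dq": joint speeds; "tau": joint torques, N m; "tool_pos": TCP position; "tcp_rot": TCP orientation; "contact_force": force on the tool from outside, world axes, zero at the start; "moment": the same for the moment, N m; "grip_width": finger opening in mm; "finger_force": force on a finger pad.
Only numpy, scipy, OpenCV 4.12 (cv2) and the standard library are available. Lean on these libraries where they do the work, as an engineer would, in place of code of your own. Each camera call takes 0.05 s, during which the arm holds its last target. There are 200 camera calls.

### The job

The lids of the three storage canisters got mixed up: each sits on a wrong one. Put every lid on its own canister, the small one on the small, the middle one on the middle and the large one on the large, pushed home so that it lies flat on the rim. Put a lid down on the free worktop meanwhile where you need to, and leave the canisters and all other things standing where they are.

Things in the scene. Friction and masses are not known exactly. Their poses are not given: they have to be found in the camera images.
- canister_small: the small of three white stoneware canisters, body 102 mm across, 80 mm high, loose on the worktop (about 0.8 kg). Its shoulder draws in to a neck 52 mm outside with a round mouth of 40 mm; hollow below. Origin: centre of its underside, z up; flat rim at z = 0.080 in its frame. At the start a wrong lid is on it.
- canister_middle: the middle of three white stoneware canisters, body 108 mm across, 106 mm high, loose on the worktop (about 0.8 kg). Its shoulder draws in to a neck 68 mm outside with a round mouth of 56 mm; hollow below. Origin: centre of its underside, z up; flat rim at z = 0.106 in its frame. At the start a wrong lid is on it.
- canister_large: the large of three white stoneware canisters, body 120 mm across, 134 mm high, loose on the worktop (about 0.8 kg). Its shoulder draws in to a neck 84 mm outside with a round mouth of 72 mm; hollow below. Origin: centre of its underside, z up; flat rim at z = 0.134 in its frame. At the start a wrong lid is on it.
- lid_small: the small of three wooden lids (80 g): plug 35 mm across, tapered to 25 mm at its underside, 16 mm deep; above it a disc 70 mm across, 8 mm thick; then a knob, 16 mm across at its foot, 20 mm near its top, 24 to 53 mm above the origin. Origin: centre of the plug's underside, z up; seated on its own canister it is 64 mm above that one's underside. On the worktop it stands on its plug.
- lid_middle: the middle of three wooden lids (80 g): plug 51 mm across, tapered to 41 mm at its underside, 16 mm deep; above it a disc 84 mm across, 8 mm thick; then a knob, 22 mm across at its foot, 26 mm near its top, 24 to 53 mm above the origin. Origin: centre of the plug's underside, z up; seated on its own canister it is 90 mm above that one's underside. On the worktop it stands on its plug.
- lid_large: the large of three wooden lids (80 g): plug 67 mm across, tapered to 57 mm at its underside, 16 mm deep; above it a disc 100 mm across, 8 mm thick; then a knob, 28 mm across at its foot, 32 mm near its top, 24 to 53 mm above the origin. Origin: centre of the plug's underside, z up; seated on its own canister it is 118 mm above that one's underside. On the worktop it stands on its plug.
- mug: bystander: cream mug with dots, 87 mm across, 97 mm high, handle to -y; origin under the middle of its 87 x 117 mm outline with the handle
- honey_jar: bystander: glass jar with dark lid, 65 mm across, 86 mm high; origin under its middle
- pot: bystander: open cream stoneware pot, 97 mm across, 70 mm high; origin under its middle
- teaspoon: bystander: steel teaspoon lying flat, 130 mm along its x, 27 mm wide, 11 mm high; origin under its middle. Apart from the things listed here, the worktop is bare from x = 0.39 to 0.60 and y = 0.22 to 0.43 and has no cabinet over it

How it is judged (in metres and radians):
At the end, for the whole second after the job is handed in: Each of the three lids is seated on the canister of its own size: within 6 mm of its axis, disc down on the rim (at most 3 mm proud), level within 0.08 rad; canisters upright within 0.05 rad; all at rest and released (horizontal distance between lid_small and canister_small below 0.006 m and z of lid_small in the frame of canister_small between 0.06 and 0.067 m and angle between each of lid_small, lid_middle, lid_large's own z axis and vertical below 0.08 rad and angle between each of canister_small, canister_middle, canister_large's own z axis and vertical below 0.05 rad and linear speed of each of lid_small, canister_small, lid_middle, canister_middle, lid_large, canister_large below 0.03 m/s and horizontal distance between lid_middle and canister_middle below 0.006 m and z of lid_middle in the frame of canister_middle between 0.086 and 0.093 m and horizontal distance between lid_large and canister_large below 0.006 m and z of lid_large in the frame of canister_large between 0.114 and 0.121 m); the robot touches nothing.
It fails at once if a canister is shifted by more than 30 mm (distance of any of canister_small, canister_middle, canister_large from where it was at the start of the episode above 0.03 m).
It fails at once if a canister is tipped by more than 0.3 rad (angle between any of canister_small, canister_middle, canister_large's own z axis and vertical above 0.3 rad).
It fails at once if a bystander is shifted by more than 25 mm (distance of any of mug, honey_jar, pot, teaspoon from where it was at the start of the episode above 0.025 m).
It fails at once if a lid falls off the worktop (height (world z) of any of lid_small, lid_middle, lid_large below -0.1 m).
It also fails if it takes over 120 s, if anything falls off the work surface, if the arm or the gripper's body presses on something with over 40 N, if the wrist force passes 120 N, or if a joint passes its speed limit or range.

## Working session

There is one attempt and no reset: what is moved stays moved. The work goes in short steps, Python scripts to look and compute and a tool call to move; the robot and the scene stay as the last step left them, time stands still between calls to the robot, and variables do not carry over. Pictures are saved under pics/ and viewed, at most 14 in all, crops included, and the job is handed in when it is done.

Besides the shell and the picture viewer there is one more tool, called in YAML: its name, and indented under it one key for each argument. servo_tool: Moves the arm, as the interface text tells. Shift numbers are shares of 200 mm and turn numbers shares of 90 degrees, none past 1 either way. Its arguments: {"type":"object","properties":{"linear":{"type":"array","items":{"type":"array","items":{"type":"number","minimum":-1,"maximum":1}}},"spin":{"type":"array","items":{"type":"number","minimum":-1,"maximum":1}},"hand":{"type":"number"}},"required":["linear","spin"]}

```bash
mkdir -p pics; python3 - <<'E'
from plant import monitor, optics
import cv2, numpy as np
o=monitor.get_obs(); print(o)
for n in ("scene","top"):
    c=optics.capture(n); cv2.imwrite(f"pics/{n}0.png",c["frame"]); print(n,c["K"],c["D"],c["world_to_cam"])
E
```

```text
{'time': 0.0, 'joint_positions': array([ 1.04700419e+00,  3.42715936e-01,  1.52500926e+00,  1.50704359e-05,
        1.27541986e+00, -1.46004163e-01]), 'dq': array([-0.00196261, -0.00050314,  0.00032336,  0.00082227, -0.00117863,
        0.00052452]), 'tau': array([ 1.45356520e-03, -4.31243455e+01, -2.44226807e+01,  7.18191988e-02,
        5.57570206e-02, -1.26895316e-04]), 'tool_pos': array([193.42407813, 487.62879539, 226.05120383]), 'tcp_rot': array([-3.14005886e+00, -2.40110368e-04,  2.76380010e+00]), 'contact_force': array([-0.02788734, -0.59030517, -0.25874469]), 'moment': array([ 0.00674887,  0.02812176, -0.02339789]), 'finger_force': 0.0, 'grip_width': 92.10214183672304}
scene [[499.88529423   0.         320.17191389]
 [  0.         499.88529423 244.41576614]
 [  0.           0.           1.        ]] [0.04967752 0.         0.         0.         0.        ] [[ 6.66124831e-01 -7.45611253e-01  1.84815889e-02 -3.75236604e+02]
 [-5.14946432e-01 -4.77693354e-01 -7.11785945e-01  3.65703265e+02]
 [ 5.39544142e-01  4.64621264e-01 -7.02153259e-01  1.17564117e+03]
 [ 0.00000000e+00  0.00000000e+00  0.00000000e+00  1.00000000e+00]]
top [[548.9825346    0.         313.92051097]
 [  0.         548.9825346  246.59658145]
 [  0.           0.           1.        ]] [0.05250609 0.         0.         0.         0.        ] [[ 2.82494379e-04 -9.99991326e-01  4.15559853e-03 -1.32328908e+01]
 [-9.86927991e-01 -9.48522158e-04 -1.61159052e-01  5.81287653e+02]
 [ 1.61161596e-01 -4.05574999e-03 -9.86919698e-01  1.38516007e+03]
 [ 0.00000000e+00  0.00000000e+00  0.00000000e+00  1.00000000e+00]]
```

View pics/scene0.png

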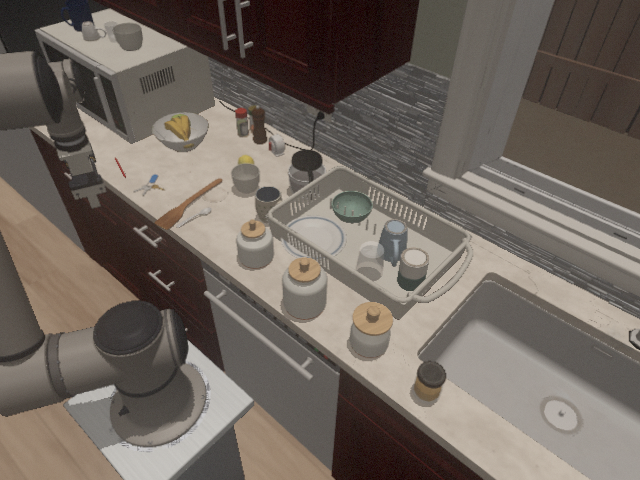

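View pics/top0.png

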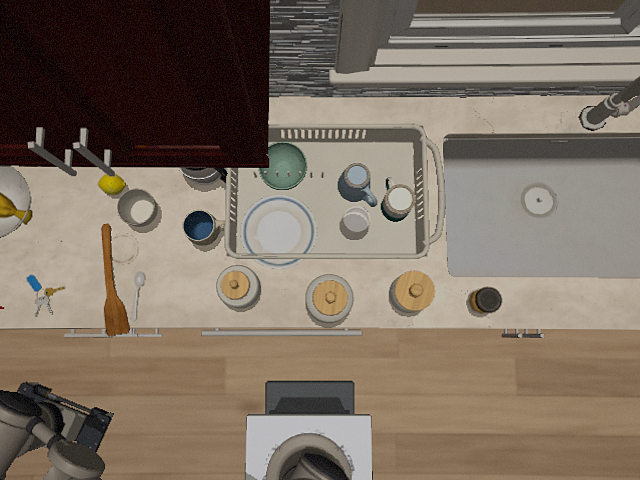

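The left canister is at (238,287), the biggest at (330,298), and one with a wide lid at (413,291). I'll enlarge the crops.

```bash
cat > h.py <<'E'
from plant import monitor, optics
import cv2, numpy as np
def ray(c,u,v,z):
    "world xy of pixel at height z"
    n=cv2.undistortPoints(np.array([[[u,v]]],float),c["K"],np.array(c["D"]))[0,0]
    T=c["world_to_cam"];R=T[:3,:3];C=-R.T@T[:3,3];d=R.T@np.array([n[0],n[1],1])
    return (C+d*(z-C[2])/d[2])
def proj(c,P):
    T=c["world_to_cam"]
    return cv2.projectPoints(np.array(P,float).reshape(-1,1,3),cv2.Rodrigues(T[:3,:3])[0],T[:3,3],c["K"],np.array(c["D"]))[0][:,0]
E
python3 - <<'E'
from h import *
c=optics.capture("top");f=c["frame"]
cv2.imwrite("pics/t1.png",cv2.resize(f[250:340,200:450],None,fx=3.2,fy=3.2,interpolation=cv2.INTER_CUBIC))
print("free corners",proj(c,[[390,220,0],[390,430,0],[600,430,0],[600,220,0]]))
c=optics.capture("scene");f=c["frame"]
cv2.imwrite("pics/s1.png",cv2.resize(f[205:365,225:405],None,fx=3.7,fy=3.7,interpolation=cv2.INTER_CUBIC))
E
```

```text
free corners [[225.2775147  321.1919064 ]
 [144.72782912 321.42529032]
 [148.81344422 242.39418262]
 [227.41376883 242.48476599]]
```

View pics/t1.png

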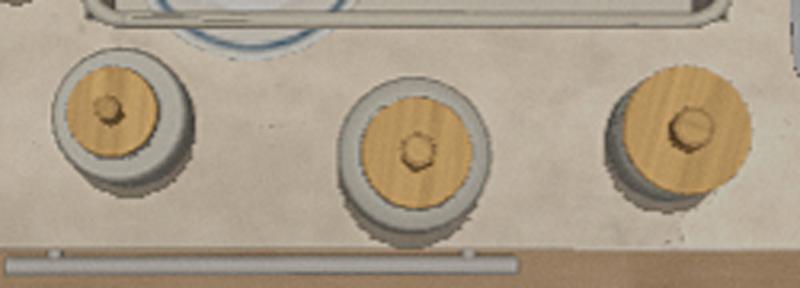

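View pics/s1.png

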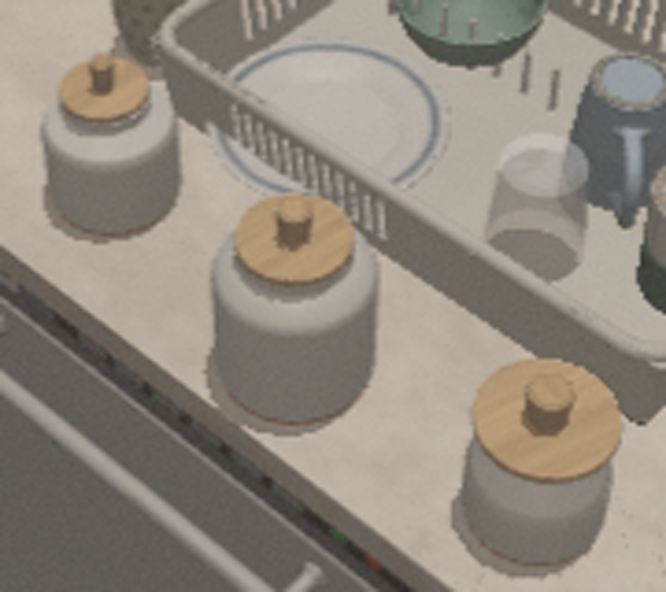

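The right canister is the small one and holds the large lid. The left is the middle one with the small lid, and the centre is the large one with the middle lid. I'll measure the disc outlines at their known heights in both views.

```bash
cat > lids.py <<'E'
from h import *
from scipy.optimize import least_squares
def disc(c,seed,z,r):
    "fit circle of radius r at height z to wood blob round the pixel seed; returns xy, rms, free radius"
    hsv=cv2.cvtColor(cv2.medianBlur(c["frame"],3),cv2.COLOR_BGR2HSV)
    m=((hsv[...,0]>8)&(hsv[...,0]<28)&(hsv[...,1]>85)).astype(np.uint8)
    m=cv2.morphologyEx(m,cv2.MORPH_CLOSE,np.ones((5,5)))
    n,l=cv2.connectedComponents(m); k=l[seed[1],seed[0]]
    cs=max(cv2.findContours((l==k).astype(np.uint8),cv2.RETR_EXTERNAL,cv2.CHAIN_APPROX_NONE)[0],key=len)[:,0]
    P=np.array([ray(c,u,v,z)[:2] for u,v in cs])
    s=least_squares(lambda p:np.hypot(*(P-p[:2]).T)-p[2],[*P.mean(0),r],loss="soft_l1",f_scale=1.5).x
    return s.round(1)
E
python3 - <<'E'
from lids import *
c=optics.capture("top");s=optics.capture("scene")
for n,p,q,z,r in (("L_on_S",(405,296),(362,318),104,50),("S_on_M",(240,282),(246,231),114,35),("M_on_L",(325,305),(312,276),142,42)):
    print(n,disc(c,p,z,r),disc(s,q,z,r))
w=optics.capture("wrist");cv2.imwrite("pics/w0.png",w["frame"]);T=w["world_to_cam"];print(-T[:3,:3].T@T[:3,3],T[:3,:3])
E
```

```text
L_on_S [ 463.3 -260.4   48.3] [ 460.2 -261.1   47.6]
S_on_M [475.9 181.6  33.9] [472.9 181.9  31.6]
M_on_L [442.4 -50.2  40.6] [438.8 -50.9  38.6]
[124.09177859 516.76344428 384.19137827] [[ 3.69862061e-01  9.29086622e-01  3.24088984e-04]
 [ 8.92321199e-01 -3.55323150e-01  2.78403191e-01]
 [ 2.58775837e-01 -1.02681587e-01 -9.60464241e-01]]
```

servo_tool:
  linear:
    - [0, 0, -0.05]
    - [0, 0, -0.05]
    - [0, 0, -0.05]
    - [-0.16, -0.18, 0]
    - [-0.16, -0.18, 0]
    - [-0.16, -0.18, 0]
    - [-0.16, -0.18, 0]
    - [-0.16, -0.18, 0]
  spin: [-0.08, -0.08, -0.081, 0, 0, 0, 0, 0]

```text
time: 1.35
tool_pos: [354.7, 306.9, 256.9]
tcp_rot: [3.141, 0.0, -3.141]
contact_force: [1.2, 1.0, -0.3]
grip_width: 91.6
finger_force: 0.0
```

servo_tool:
  linear:
    - [-0.08, -0.25, 0]
    - [-0.08, -0.25, 0]
    - [-0.08, -0.25, 0]
    - [-0.08, -0.25, 0]
    - [-0.08, -0.25, 0]
    - [-0.08, -0.25, 0]
    - [-0.06, -0.25, 0]
    - [0, -0.25, 0]
  spin: [0, 0, 0, 0, 0, 0, 0, 0]

```text
time: 2.35
tool_pos: [462.5, -93.6, 256.6]
tcp_rot: [3.141, 0.0, -3.141]
contact_force: [0.5, 0.3, -0.3]
grip_width: 91.7
finger_force: 0.0
```

servo_tool:
  linear:
    - [0, -0.2, 0]
    - [0, -0.2, 0]
    - [0, -0.2, 0]
    - [0, -0.15, 0]
    - [0, 0, 0]
    - [0, 0, 0]
    - [0, 0, 0]
    - [0, 0, 0]
  spin: [0, 0, 0, 0, 0, 0, 0, 0]

```text
time: 3.35
tool_pos: [462.4, -241.0, 256.9]
tcp_rot: [-3.142, 0.0, -3.14]
contact_force: [-0.3, -0.7, -0.0]
grip_width: 91.9
finger_force: 0.0
```

Each call ends settled. I'll check the target with the wrist camera.

```bash
python3 - <<'E'
from lids import *
w=optics.capture("wrist");f=w["frame"].copy()
for z,r,col in ((104,50,(0,0,255)),(133,16,(255,0,0))):
    a=np.linspace(0,6.28,60)
    cv2.polylines(f,[proj(w,np.c_[462+r*np.cos(a),-261+r*np.sin(a),0*a+z]).astype(int)],True,col,1)
cv2.imwrite("pics/w1.png",f)
u=proj(w,[[462,-235,104]])[0].astype(int);print(u,disc(w,tuple(u),104,50))
E
```

```text
[324 228] [ 460.  -260.    48.6]
```

View pics/w1.png

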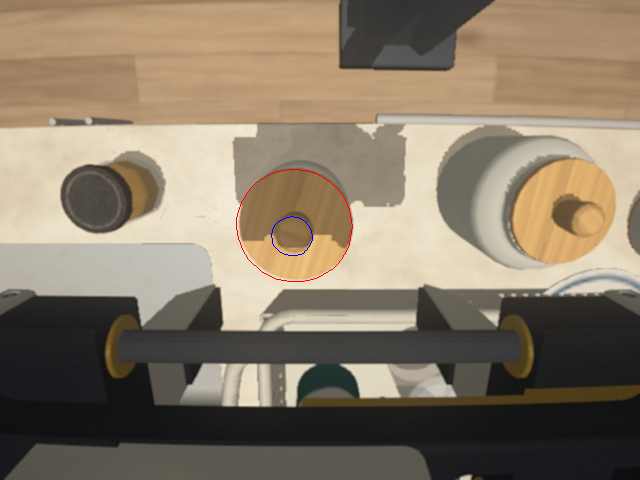

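The wrist view agrees: the large lid is centred at about (461,-260.5), and its knob at px (293,233) fits height 133. I'll go down and grip.

servo_tool:
  linear:
    - [0.005, -0.1, 0]
    - [0, 0, 0.15]
    - [0, 0, 0.15]
    - [0, 0, 0.15]
    - [0, 0, 0.15]
    - [0, 0, 0.1]
    - [0, 0, 0.045]
    - [0, 0, 0]
  spin: [0, 0, 0, 0, 0, 0, 0, 0]

```text
time: 4.4
tool_pos: [461.1, -262.3, 107.5]
tcp_rot: [3.141, -0.0, -3.141]
contact_force: [0.7, 0.6, -0.4]
grip_width: 91.6
finger_force: 0.0
```

servo_tool:
  linear:
    - [0, 0, 0]
    - [0, 0, 0]
    - [0, 0, 0]
    - [0, 0, 0]
    - [0, 0, 0]
    - [0, 0, 0]
    - [0, 0, 0]
    - [0, 0, 0]
  spin: [0, 0, 0, 0, 0, 0, 0, 0]
  hand: -1

```text
time: 5.4
tool_pos: [461.2, -261.7, 107.7]
tcp_rot: [3.141, -0.0, -3.141]
contact_force: [-0.2, -0.1, -0.7]
grip_width: 29.7
finger_force: 30.0
```

servo_tool:
  linear:
    - [0, 0, -0.05]
    - [0, 0, -0.15]
    - [0, 0, -0.15]
    - [0, 0, -0.15]
    - [0, 0, -0.15]
    - [0, 0, -0.1]
    - [0, 0, 0]
    - [0, 0, 0]
  spin: [0, 0, 0, 0, 0, 0, 0, 0]

```text
time: 6.4
tool_pos: [460.8, -261.5, 256.9]
tcp_rot: [3.141, -0.001, -3.141]
contact_force: [0.9, -0.9, -1.6]
grip_width: 30.1
finger_force: 30.0
```

servo_tool:
  linear:
    - [0, 0.1, 0]
    - [0, 0.2, 0]
    - [0, 0.2, 0]
    - [0, 0.22, 0]
    - [0, 0.22, 0]
    - [0, 0.22, 0]
    - [0, 0.22, 0]
    - [0, 0.22, 0]
  spin: [0, 0, 0, 0, 0, 0, 0, 0]

```text
time: 7.4
tool_pos: [459.7, 60.6, 257.1]
tcp_rot: [3.141, -0.001, -3.14]
contact_force: [0.3, 0.3, -0.8]
grip_width: 30.1
finger_force: 30.0
```

servo_tool:
  linear:
    - [0, 0.22, 0]
    - [0, 0.22, 0]
    - [0, 0.22, 0]
    - [0, 0.22, 0]
    - [0, 0.2, 0]
    - [-0.045, 0.2, 0]
    - [0, 0.15, 0]
    - [0, 0, 0]
  spin: [0, 0, 0, 0, 0, 0, 0, 0]

```text
time: 8.4
tool_pos: [468.0, 346.4, 256.4]
tcp_rot: [-3.141, -0.002, -3.138]
contact_force: [0.5, -0.5, -1.5]
grip_width: 30.1
finger_force: 30.0
```

servo_tool:
  linear:
    - [0, 0, 0.15]
    - [0, 0, 0.2]
    - [0, 0, 0.2]
    - [0, 0, 0.2]
    - [0, 0, 0.2]
    - [0, 0, 0.14]
    - [0, 0, 0.03]
    - [0, 0, 0.015]
  spin: [0, 0, 0, 0, 0, 0, 0, 0]

```text
time: 9.4
tool_pos: [469.8, 344.1, 31.3]
tcp_rot: [3.141, 0.001, -3.141]
contact_force: [0.0, 0.9, -0.9]
grip_width: 30.1
finger_force: 30.0
```

servo_tool:
  linear:
    - [0, 0, 0]
    - [0, 0, 0]
    - [0, 0, 0]
    - [0, 0, 0]
    - [0, 0, 0]
    - [0, 0, 0]
    - [0, 0, 0]
    - [0, 0, 0]
  spin: [0, 0, 0, 0, 0, 0, 0, 0]

```text
time: 10.4
tool_pos: [469.7, 344.2, 30.7]
tcp_rot: [3.142, -0.0, -3.141]
contact_force: [0.2, -0.3, -0.6]
grip_width: 29.8
finger_force: 30.0
```

servo_tool:
  linear:
    - [0, 0, 0.005]
    - [0, 0, 0.005]
    - [0, 0, 0.005]
    - [0, 0, 0]
    - [0, 0, 0]
    - [0, 0, 0]
    - [0, 0, 0]
    - [0, 0, 0]
  spin: [0, 0, 0, 0, 0, 0, 0, 0]

```text
time: 11.4
tool_pos: [469.8, 344.2, 27.7]
tcp_rot: [3.142, 0.0, -3.141]
contact_force: [0.6, 0.5, -0.6]
grip_width: 30.1
finger_force: 30.0
```

servo_tool:
  linear:
    - [0, 0, 0]
    - [0, 0, 0]
    - [0, 0, 0]
    - [0, 0, 0]
    - [0, 0, 0]
    - [0, 0, 0]
    - [0, 0, 0]
    - [0, 0, 0]
  spin: [0, 0, 0, 0, 0, 0, 0, 0]
  hand: 1

```text
time: 12.4
tool_pos: [469.8, 344.3, 27.8]
tcp_rot: [3.141, 0.0, -3.141]
contact_force: [0.1, -0.0, -0.2]
grip_width: 92.0
finger_force: 0.0
```

servo_tool:
  linear:
    - [0, 0, -0.1]
    - [0, 0, -0.2]
    - [0, 0, -0.2]
    - [0, 0, -0.2]
    - [0, 0, -0.2]
    - [0, 0, -0.2]
    - [0, 0, -0.05]
    - [0, 0, 0]
  spin: [0, 0, 0, 0, 0, 0, 0, 0]

```text
time: 13.4
tool_pos: [469.7, 344.2, 257.5]
tcp_rot: [3.141, 0.0, -3.141]
contact_force: [0.7, -0.3, -0.6]
grip_width: 92.2
finger_force: 0.0
```

servo_tool:
  linear:
    - [0, -0.1, 0]
    - [0, -0.2, 0]
    - [0, -0.2, 0]
    - [0, -0.2, 0]
    - [0, -0.1, 0]
    - [0, 0, 0]
    - [0, 0, 0]
    - [0, 0, 0]
  spin: [0, 0, 0, 0, 0, 0, 0, 0]

```text
time: 14.4
tool_pos: [469.7, 184.8, 257.3]
tcp_rot: [3.142, -0.001, -3.14]
contact_force: [-0.7, 0.4, 0.7]
grip_width: 91.9
finger_force: 0.0
```

```bash
python3 - <<'E'
from lids import *
w=optics.capture("wrist");f=w["frame"].copy();cc=(474,182)
a=np.linspace(0,6.28,60)
for z,r,col in ((114,35,(0,0,255)),(143,10,(255,0,0))):
    cv2.polylines(f,[proj(w,np.c_[cc[0]+r*np.cos(a),cc[1]+r*np.sin(a),0*a+z]).astype(int)],True,col,1)
u=proj(w,[[cc[0],cc[1]+17,114]])[0].astype(int);print(disc(w,tuple(u),114,35))
cv2.imwrite("pics/w2.png",f)
out=[]
for n in ("top","scene"):
    c=optics.capture(n); u,v=proj(c,[[461,-261,70]])[0].astype(int);print(n,u,v)
    out.append(cv2.resize(c["frame"][v-36:v+36,u-36:u+36],(396,396),interpolation=cv2.INTER_CUBIC))
cv2.imwrite("pics/ts.png",np.hstack(out))
E
```

```text
[472.8 183.1  33.8]
top 412 292
scene 371 325
```

View pics/w2.png

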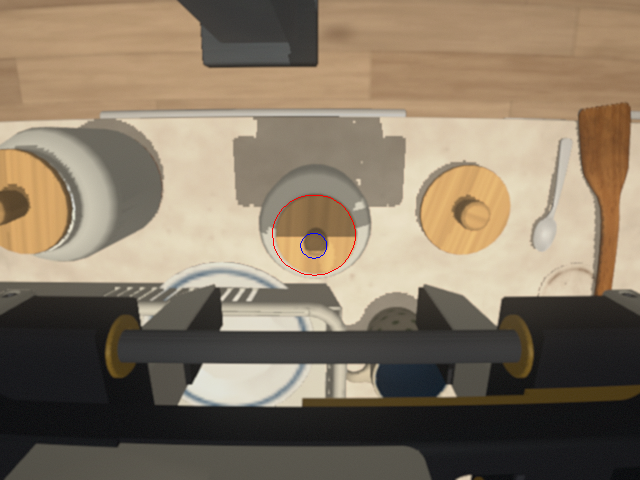

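View pics/ts.png

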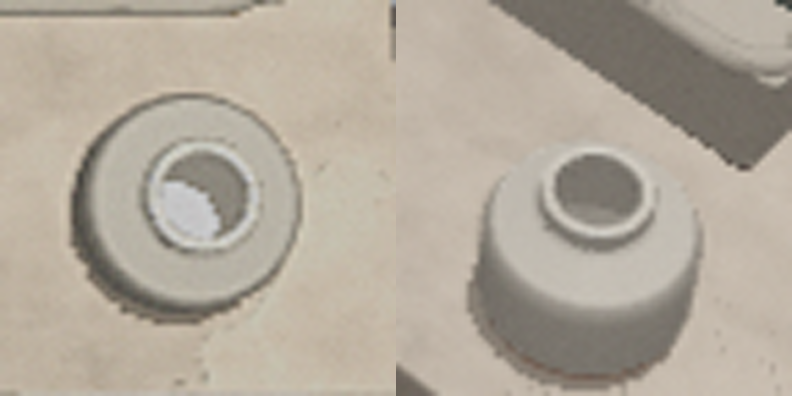

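Large lid stands upright on the worktop at px (465,209). The small canister's mouth centre is at px (412.3,291.2) in the top view and (371.3,322.4) in the scene view. Small lid is at about (473,182.5).

```bash
python3 - <<'E'
from lids import *
c=optics.capture("top");s=optics.capture("scene")
print(ray(c,412.3,291.2,80),ray(s,371.3,322.4,80))
E
```

```text
[ 462.64656938 -259.89865806   80.        ] [ 462.39840712 -259.14891429   80.        ]
```

servo_tool:
  linear:
    - [-0.02, -0.01, 0]
    - [0, 0, 0.1]
    - [0, 0, 0.15]
    - [0, 0, 0.15]
    - [0, 0, 0.15]
    - [0, 0, 0.1]
    - [0, 0, 0.05]
    - [0, 0, 0]
  spin: [0, 0, 0, 0, 0, 0, 0, 0]

```text
time: 15.65
tool_pos: [473.9, 182.2, 117.4]
tcp_rot: [-3.141, -0.001, -3.141]
contact_force: [-0.4, 0.9, 0.2]
grip_width: 91.6
finger_force: 0.0
```

servo_tool:
  linear:
    - [0, 0, 0]
    - [0, 0, 0]
    - [0, 0, 0]
    - [0, 0, 0]
    - [0, 0, 0]
    - [0, 0, 0]
    - [0, 0, 0]
    - [0, 0, 0]
  spin: [0, 0, 0, 0, 0, 0, 0, 0]
  hand: -1

```text
time: 16.65
tool_pos: [473.9, 182.2, 117.7]
tcp_rot: [3.142, 0.0, -3.141]
contact_force: [-0.1, 0.5, -0.3]
grip_width: 18.6
finger_force: 30.0
```

servo_tool:
  linear:
    - [0, 0, -0.05]
    - [0, 0, -0.15]
    - [0, 0, -0.15]
    - [0, 0, -0.15]
    - [0, 0, -0.15]
    - [0, 0, -0.05]
    - [0, 0, 0]
    - [0, 0, 0]
  spin: [0, 0, 0, 0, 0, 0, 0, 0]

```text
time: 17.65
tool_pos: [473.3, 182.1, 256.5]
tcp_rot: [-3.141, -0.002, -3.141]
contact_force: [0.1, 0.1, -1.2]
grip_width: 18.6
finger_force: 30.0
```

servo_tool:
  linear:
    - [0, -0.1, 0]
    - [0, -0.2, 0]
    - [0.01, -0.25, 0]
    - [0.01, -0.25, 0]
    - [0.01, -0.25, 0]
    - [0.01, -0.25, 0]
    - [0.01, -0.25, 0]
    - [0, -0.25, 0]
  spin: [0, 0, 0, 0, 0, 0, 0, 0]

```text
time: 18.65
tool_pos: [463.4, -179.2, 256.5]
tcp_rot: [3.14, -0.002, -3.141]
contact_force: [1.0, -0.3, -1.5]
grip_width: 18.1
finger_force: 30.0
```

servo_tool:
  linear:
    - [0, -0.2, 0]
    - [0, -0.15, 0]
    - [0, -0.06, 0]
    - [0, 0, 0]
    - [0, 0, 0]
    - [0, 0, 0]
    - [0, 0, 0]
    - [0, 0, 0]
  spin: [0, 0, 0, 0, 0, 0, 0, 0]

```text
time: 19.65
tool_pos: [464.3, -259.5, 257.8]
tcp_rot: [-3.142, 0.0, -3.14]
contact_force: [-0.8, -0.6, -1.0]
grip_width: 17.9
finger_force: 30.0
```

```bash
python3 - <<'E'
from lids import *
o=monitor.get_obs();print(o["tool_pos"],o["grip_width"])
w=optics.capture("wrist");cv2.imwrite("pics/w3.png",w["frame"])
for n in ("top","scene"):
    c=optics.capture(n);cv2.imwrite(f"pics/{n}3.png",c["frame"])
E
```

```text
[ 464.31246488 -259.47754577  257.83827453] 17.867135919781592
```

View pics/w3.png

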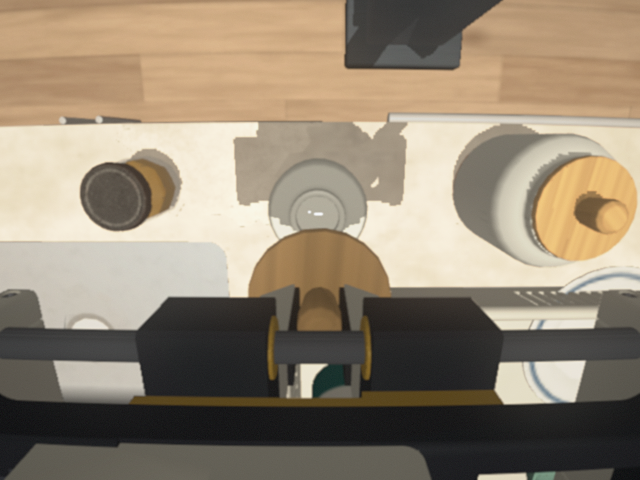

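The held lid's front edge is at px (319.5,229), edges at 249 and 390. The mouth's front rim is at about (318,190).

```bash
python3 - <<'E'
from lids import *
w=optics.capture("wrist")
print("lid front",ray(w,319.5,229.5,254),"zlo",ray(w,319.5,229.5,246),"edges at x",ray(w,249.5,285,254)[:2],ray(w,390,285,254)[:2])
print("rim front",ray(w,318,190,80), "sides",ray(w,289,210,80)[:2],ray(w,347,210,80)[:2])
print(proj(w,[[464.3-35,-259.5,254],[462.5-26,-259.5,80],[462.5,-285.5,80],[462.5,-233.5,80]]))
E
```

```text
lid front [ 428.73233584 -258.3758081   254.        ] zlo [ 430.68287995 -258.35582737  246.        ] edges at x [ 455.62751246 -291.3991679 ] [ 455.67153891 -225.08691485]
rim front [ 434.21445435 -259.31172223   80.        ] sides [ 452.63190472 -286.08425992] [ 452.65486263 -232.56956024]
[[317.00630665 230.72530031]
 [317.79550095 192.50980449]
 [289.86333664 220.46745062]
 [345.78460171 220.44249874]]
```

servo_tool:
  linear:
    - [0.007, -0.005, 0]
    - [0, 0, 0.15]
    - [0, 0, 0.15]
    - [0, 0, 0.15]
    - [0, 0, 0.15]
    - [0, 0, 0.1]
    - [0, 0, 0.03]
    - [0, 0, 0.03]
  spin: [0, 0, 0, 0, 0, 0, 0, 0]

```text
time: 20.85
tool_pos: [463.2, -261.2, 106.0]
tcp_rot: [-3.141, 0.001, -3.141]
contact_force: [-0.6, -1.0, -1.1]
grip_width: 18.1
finger_force: 30.0
```

servo_tool:
  linear:
    - [0, 0, 0.02]
    - [0, 0, 0.015]
    - [0, 0, 0.015]
    - [0, 0, 0.01]
    - [0, 0, 0.01]
    - [0, 0, 0]
    - [0, 0, 0]
    - [0, 0, 0]
  spin: [0, 0, 0, 0, 0, 0, 0, 0]

```text
time: 21.85
tool_pos: [462.7, -260.8, 91.8]
tcp_rot: [3.142, -0.0, -3.141]
contact_force: [-3.3, -0.9, 2.4]
grip_width: 17.8
finger_force: 30.0
```

Seated at the expected height (91.8) with light contact. One more push, then release.

servo_tool:
  linear:
    - [0, 0, 0.005]
    - [0, 0, 0.005]
    - [0, 0, 0]
    - [0, 0, 0]
    - [0, 0, 0]
    - [0, 0, 0]
    - [0, 0, 0]
    - [0, 0, 0]
  spin: [0, 0, 0, 0, 0, 0, 0, 0]

```text
time: 22.85
tool_pos: [462.7, -260.9, 91.6]
tcp_rot: [-3.141, 0.001, -3.141]
contact_force: [-8.1, 2.2, 17.1]
grip_width: 17.8
finger_force: 30.0
```

servo_tool:
  linear:
    - [0, 0, 0]
    - [0, 0, 0]
    - [0, 0, 0]
    - [0, 0, 0]
    - [0, 0, 0]
    - [0, 0, 0]
    - [0, 0, 0]
    - [0, 0, 0]
  spin: [0, 0, 0, 0, 0, 0, 0, 0]
  hand: 1

```text
time: 23.85
tool_pos: [462.8, -260.8, 89.7]
tcp_rot: [3.142, 0.0, -3.141]
contact_force: [0.5, -0.2, -0.1]
grip_width: 90.3
finger_force: 0.0
```

servo_tool:
  linear:
    - [0, 0, -0.1]
    - [0, 0, -0.2]
    - [0, 0, -0.2]
    - [0, 0, -0.2]
    - [0, 0, -0.14]
    - [0, 0, 0]
    - [0, 0, 0]
    - [0, 0, 0]
  spin: [0, 0, 0, 0, 0, 0, 0, 0]

```text
time: 24.85
tool_pos: [462.3, -260.4, 256.2]
tcp_rot: [3.14, -0.002, -3.141]
contact_force: [-0.2, -0.6, 0.2]
grip_width: 92.0
finger_force: 0.0
```

servo_tool:
  linear:
    - [0.1, 0.15, 0]
    - [0, 0.25, 0]
    - [0, 0.25, 0]
    - [0, 0.25, 0]
    - [0, 0.15, 0]
    - [0, 0, 0]
    - [0, 0, 0]
    - [0, 0, 0]
  spin: [0, 0, 0, 0, 0, 0, 0, 0]

```text
time: 25.85
tool_pos: [442.7, -51.8, 257.4]
tcp_rot: [3.142, -0.001, 3.141]
contact_force: [0.0, -0.0, 0.2]
grip_width: 91.6
finger_force: 0.0
```

```bash
python3 - <<'E'
from lids import *
t=optics.capture("top");s=optics.capture("scene");w=optics.capture("wrist");print(monitor.get_obs()["tool_pos"])
print("S@S z88",disc(t,tuple(proj(t,[[462,-245,88]])[0].astype(int)),88,35),disc(s,tuple(proj(s,[[450,-270,88]])[0].astype(int)),88,35))
u=tuple(proj(w,[[440,-26,142]])[0].astype(int));print("M@L",disc(w,u,142,42))
out=[]
for c,p in ((t,[473,182,106]),(s,[473,182,106])):
    u,v=proj(c,[p])[0].astype(int);print(u,v)
    out.append(cv2.resize(c["frame"][v-36:v+36,u-36:u+36],(396,396),interpolation=cv2.INTER_CUBIC))
cv2.imwrite("pics/ts4.png",np.hstack(out))
E
```

```text
[442.67568412 -51.56036096 257.55723443]
S@S z88 [ 464.7 -259.3   33.4] [ 460.5 -260.3   31.2]
M@L [439.6 -50.   40.8]
235 286
252 230
```

View pics/ts4.png

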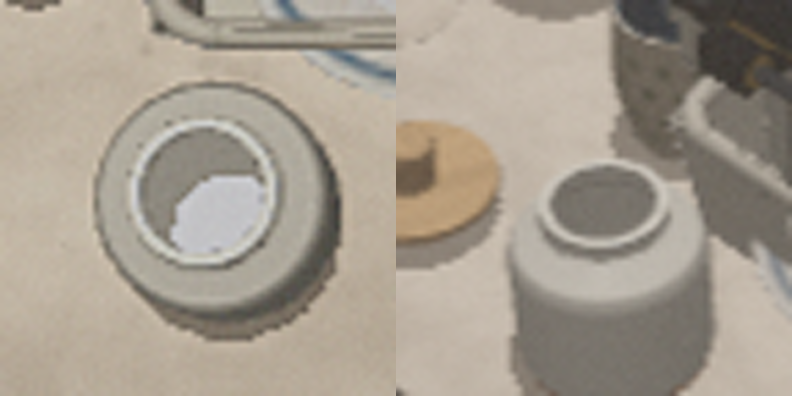

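Small lid is seated, at about (462.6,-259.8). The middle mouth centre is at top px (235.8,284.8) and scene px (253.5,230.4).

```bash
python3 - <<'E'
from lids import *
c=optics.capture("top");s=optics.capture("scene")
print(ray(c,235.8,284.8,106),ray(s,253.5,230.4,106))
E
```

```text
[475.97989382 180.1246482  106.        ] [474.390865   180.73853358 106.        ]
```

servo_tool:
  linear:
    - [0.012, 0.006, 0]
    - [0, 0, 0.1]
    - [0, 0, 0.15]
    - [0, 0, 0.15]
    - [0, 0, 0.1]
    - [0, 0, 0.06]
    - [0, 0, 0]
    - [0, 0, 0]
  spin: [0, 0, 0, 0, 0, 0, 0, 0]

```text
time: 27.1
tool_pos: [440.8, -49.8, 146.4]
tcp_rot: [-3.141, 0.001, -3.141]
contact_force: [0.0, 0.0, -0.1]
grip_width: 91.8
finger_force: 0.0
```

servo_tool:
  linear:
    - [0, 0, 0]
    - [0, 0, 0]
    - [0, 0, 0]
    - [0, 0, 0]
    - [0, 0, 0]
    - [0, 0, 0]
    - [0, 0, 0]
    - [0, 0, 0]
  spin: [0, 0, 0, 0, 0, 0, 0, 0]
  hand: -1

```text
time: 28.1
tool_pos: [440.3, -49.6, 145.7]
tcp_rot: [3.142, 0.0, -3.141]
contact_force: [-0.1, -0.4, -0.4]
grip_width: 24.4
finger_force: 30.0
```

servo_tool:
  linear:
    - [0, 0, -0.05]
    - [0, 0, -0.12]
    - [0, 0, -0.15]
    - [0, 0, -0.15]
    - [0, 0, -0.09]
    - [0, 0, 0]
    - [0, 0, 0]
    - [0, 0, 0]
  spin: [0, 0, 0, 0, 0, 0, 0, 0]

```text
time: 29.1
tool_pos: [439.8, -49.5, 256.9]
tcp_rot: [3.141, -0.002, -3.141]
contact_force: [0.5, 0.8, -0.9]
grip_width: 24.0
finger_force: 30.0
```

servo_tool:
  linear:
    - [-0.045, 0.15, 0]
    - [-0.05, 0.25, 0]
    - [-0.05, 0.25, 0]
    - [-0.03, 0.25, 0]
    - [0, 0.15, 0]
    - [0, 0.1, 0]
    - [0, 0, 0]
    - [0, 0, 0]
  spin: [0, 0, 0, 0, 0, 0, 0, 0]

```text
time: 30.1
tool_pos: [474.9, 179.9, 257.2]
tcp_rot: [-3.141, -0.001, -3.141]
contact_force: [-0.8, -0.2, -0.0]
grip_width: 24.0
finger_force: 30.0
```

```bash
cat > held.py <<'E'
from lids import *
def held(r):
    o=monitor.get_obs();p=o["tool_pos"];w=optics.capture("wrist");zt=p[2]-27.7+24
    hsv=cv2.cvtColor(cv2.medianBlur(w["frame"],3),cv2.COLOR_BGR2HSV)
    m=((hsv[...,0]>8)&(hsv[...,0]<28)&(hsv[...,1]>85)).astype(np.uint8)
    l=cv2.connectedComponents(m)[1]; m=l==l[265,319]
    pts=[]
    for u in range(200,440,4):
        v=np.where(m[:285,u])[0]
        if len(v) and v[0]<280: pts.append((u,v[0]))
    P=np.array([ray(w,u,v,zt)[:2] for u,v in pts])
    f=least_squares(lambda q:np.hypot(*(P-q).T)-r,p[:2],loss="soft_l1");print("tcp",p.round(1),"held lid",f.x.round(1),len(P),"rms",np.sqrt(np.mean(f.fun**2)).round(2),"front px",min(pts,key=lambda a:a[1]))
E
python3 - <<'E'
from held import *
held(42)
t=optics.capture("top");s=optics.capture("scene");out=[]
for c in (t,s):
    u,v=proj(c,[[440,-50,134]])[0].astype(int);print(u,v)
    out.append(cv2.resize(c["frame"][v-36:v+36,u-36:u+36],(396,396),interpolation=cv2.INTER_CUBIC))
cv2.imwrite("pics/ts5.png",np.hstack(out))
E
```

```text
tcp [474.9 179.9 257.2] held lid [475.1 181. ] 42 rms 0.47 front px (308, np.int64(215))
329 298
303 270
```

View pics/ts5.png

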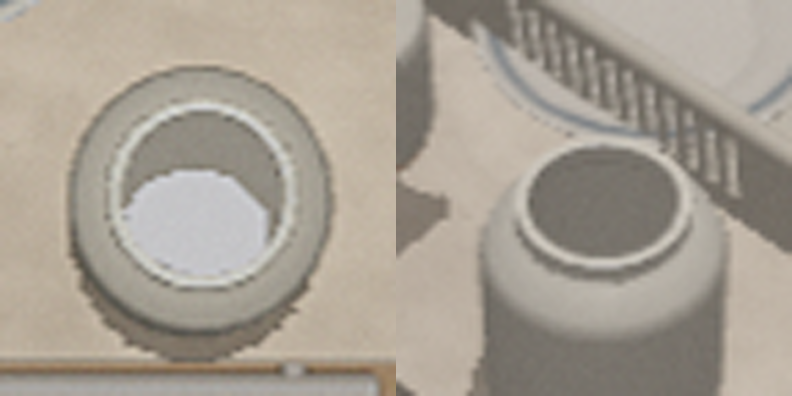

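Held middle lid is aligned with its mouth to within 1 mm. Large mouth is at top px (329.4,296.9) and scene px (304.4,270.5). Lowering.

```bash
python3 - <<'E'
from lids import *
c=optics.capture("top");s=optics.capture("scene")
print(ray(c,329.4,296.9,134),ray(s,304.4,270.5,134))
E
```

```text
[444.2217932  -49.88532277 134.        ] [441.057879  -51.0781339 134.       ]
```

servo_tool:
  linear:
    - [0, 0, 0.1]
    - [0, 0, 0.15]
    - [0, 0, 0.15]
    - [0, 0, 0.12]
    - [0, 0, 0.06]
    - [0, 0, 0.03]
    - [0, 0, 0.03]
    - [0, 0, 0]
  spin: [0, 0, 0, 0, 0, 0, 0, 0]

```text
time: 31.35
tool_pos: [475.2, 180.4, 129.9]
tcp_rot: [3.141, 0.0, -3.141]
contact_force: [0.1, -0.3, -1.1]
grip_width: 24.3
finger_force: 30.0
```

servo_tool:
  linear:
    - [0, 0, 0.02]
    - [0, 0, 0.015]
    - [0, 0, 0.01]
    - [0, 0, 0.01]
    - [0, 0, 0]
    - [0, 0, 0]
    - [0, 0, 0]
    - [0, 0, 0]
  spin: [0, 0, 0, 0, 0, 0, 0, 0]

```text
time: 32.35
tool_pos: [475.1, 180.4, 118.8]
tcp_rot: [3.141, 0.0, -3.141]
contact_force: [-0.5, 0.6, -0.7]
grip_width: 24.2
finger_force: 30.0
```

servo_tool:
  linear:
    - [0, 0, 0.005]
    - [0, 0, 0.005]
    - [0, 0, 0.005]
    - [0, 0, 0]
    - [0, 0, 0]
    - [0, 0, 0]
    - [0, 0, 0]
    - [0, 0, 0]
  spin: [0, 0, 0, 0, 0, 0, 0, 0]

```text
time: 33.35
tool_pos: [475.3, 180.4, 117.6]
tcp_rot: [3.141, 0.002, -3.141]
contact_force: [-5.3, -1.2, 15.3]
grip_width: 24.3
finger_force: 30.0
```

servo_tool:
  linear:
    - [0, 0, 0]
    - [0, 0, 0]
    - [0, 0, 0]
    - [0, 0, 0]
    - [0, 0, 0]
    - [0, 0, 0]
    - [0, 0, 0]
    - [0, 0, 0]
  spin: [0, 0, 0, 0, 0, 0, 0, 0]
  hand: 1

```text
time: 34.35
tool_pos: [475.1, 180.4, 115.7]
tcp_rot: [3.142, 0.0, -3.141]
contact_force: [1.0, -0.4, -0.8]
grip_width: 91.4
finger_force: 0.0
```

servo_tool:
  linear:
    - [0, 0, -0.1]
    - [0, 0, -0.2]
    - [0, 0, -0.2]
    - [0, 0, -0.15]
    - [0, 0, -0.05]
    - [0, 0, 0]
    - [0, 0, 0]
    - [0, 0, 0]
  spin: [0, 0, 0, 0, 0, 0, 0, 0]

```text
time: 35.35
tool_pos: [474.6, 180.3, 254.5]
tcp_rot: [-3.141, -0.002, -3.141]
contact_force: [0.5, 0.8, -0.4]
grip_width: 91.5
finger_force: 0.0
```

servo_tool:
  linear:
    - [0.02, 0.12, 0]
    - [0, 0.2, 0]
    - [0, 0.2, 0]
    - [0, 0.2, 0]
    - [0, 0.1, 0]
    - [0, 0, 0]
    - [0, 0, 0]
    - [0, 0, 0]
  spin: [0, 0, 0, 0, 0, 0, 0, 0]

```text
time: 36.35
tool_pos: [471.3, 343.3, 255.9]
tcp_rot: [-3.141, 0.0, 3.141]
contact_force: [-0.3, 0.5, 0.2]
grip_width: 91.8
finger_force: 0.0
```

```bash
python3 - <<'E'
from lids import *
w=optics.capture("wrist");t=optics.capture("top")
print(monitor.get_obs()["tool_pos"])
print("L",disc(w,tuple(proj(w,[[468,372,24]])[0].astype(int)),24,50))
print("M@M",disc(t,tuple(proj(t,[[475,204,114]])[0].astype(int)),114,42))
E
```

```text
[471.22127226 343.55099765 255.98888158]
L [468.5 345.7  48.8]
M@M [478.  180.2  40.6]
```

servo_tool:
  linear:
    - [0.01, 0.004, 0.1]
    - [0, 0, 0.2]
    - [0, 0, 0.2]
    - [0, 0, 0.2]
    - [0, 0, 0.2]
    - [0, 0, 0.15]
    - [0, 0, 0.06]
    - [0, 0, 0.03]
  spin: [0, 0, 0, 0, 0, 0, 0, 0]

```text
time: 37.45
tool_pos: [469.4, 345.2, 27.9]
tcp_rot: [3.141, 0.0, -3.141]
contact_force: [1.1, -0.7, 0.0]
grip_width: 91.8
finger_force: 0.0
```

servo_tool:
  linear:
    - [0, 0, 0]
    - [0, 0, 0]
    - [0, 0, 0]
    - [0, 0, 0]
    - [0, 0, 0]
    - [0, 0, 0]
    - [0, 0, 0]
    - [0, 0, 0]
  spin: [0, 0, 0, 0, 0, 0, 0, 0]
  hand: -1

```text
time: 38.45
tool_pos: [468.9, 345.2, 27.7]
tcp_rot: [3.142, -0.0, -3.141]
contact_force: [-0.1, -0.5, 0.9]
grip_width: 30.1
finger_force: 30.0
```

servo_tool:
  linear:
    - [0, 0, -0.05]
    - [0, 0, -0.2]
    - [0, 0, -0.22]
    - [0, 0, -0.22]
    - [0, 0, -0.22]
    - [0, 0, -0.2]
    - [0, 0, -0.05]
    - [0, 0, 0]
  spin: [0, 0, 0, 0, 0, 0, 0, 0]

```text
time: 39.45
tool_pos: [468.8, 345.1, 259.7]
tcp_rot: [3.141, 0.0, -3.141]
contact_force: [0.2, -0.2, -1.8]
grip_width: 30.4
finger_force: 30.0
```

servo_tool:
  linear:
    - [0, -0.1, 0]
    - [0, -0.2, 0]
    - [0.02, -0.22, 0]
    - [0.025, -0.22, 0]
    - [0.025, -0.22, 0]
    - [0.025, -0.22, 0]
    - [0.025, -0.22, 0]
    - [0, -0.2, 0]
  spin: [0, 0, 0, 0, 0, 0, 0, 0]

```text
time: 40.45
tool_pos: [443.4, 23.0, 258.3]
tcp_rot: [3.142, -0.003, -3.142]
contact_force: [0.1, 0.3, -0.6]
grip_width: 30.6
finger_force: 30.0
```

servo_tool:
  linear:
    - [0, -0.17, 0]
    - [0, -0.14, 0]
    - [0, -0.06, 0]
    - [0, 0, 0]
    - [0, 0, 0]
    - [0, 0, 0]
    - [0, 0, 0]
    - [0, 0, 0]
  spin: [0, 0, 0, 0, 0, 0, 0, 0]

```text
time: 41.45
tool_pos: [445.3, -48.5, 259.8]
tcp_rot: [3.141, 0.0, -3.14]
contact_force: [-0.8, -0.2, -0.6]
grip_width: 30.1
finger_force: 30.0
```

```bash
python3 - <<'E'
from held import *
held(50)
E
```

```text
tcp [445.3 -48.5 259.8] held lid [445.9 -47.3] 50 rms 0.42 front px (312, np.int64(198))
```

servo_tool:
  linear:
    - [0.015, -0.012, 0]
    - [0, 0, 0.1]
    - [0, 0, 0.15]
    - [0, 0, 0.12]
    - [0, 0, 0.07]
    - [0, 0, 0.04]
    - [0, 0, 0.03]
    - [0, 0, 0]
  spin: [0, 0, 0, 0, 0, 0, 0, 0]

```text
time: 42.5
tool_pos: [442.3, -51.3, 157.7]
tcp_rot: [3.142, -0.0, -3.141]
contact_force: [0.1, 0.3, -0.8]
grip_width: 30.2
finger_force: 30.0
```

servo_tool:
  linear:
    - [0, 0, 0.02]
    - [0, 0, 0.015]
    - [0, 0, 0.01]
    - [0, 0, 0.01]
    - [0, 0, 0.005]
    - [0, 0, 0]
    - [0, 0, 0]
    - [0, 0, 0]
  spin: [0, 0, 0, 0, 0, 0, 0, 0]

```text
time: 43.5
tool_pos: [442.3, -51.2, 145.7]
tcp_rot: [3.142, 0.0, -3.141]
contact_force: [0.1, -0.6, -0.5]
grip_width: 30.5
finger_force: 30.0
```

servo_tool:
  linear:
    - [0, 0, 0.005]
    - [0, 0, 0.005]
    - [0, 0, 0]
    - [0, 0, 0]
    - [0, 0, 0]
    - [0, 0, 0]
    - [0, 0, 0]
    - [0, 0, 0]
  spin: [0, 0, 0, 0, 0, 0, 0, 0]

```text
time: 44.5
tool_pos: [442.5, -51.2, 145.6]
tcp_rot: [-3.141, 0.002, -3.141]
contact_force: [-6.4, 0.9, 17.9]
grip_width: 30.5
finger_force: 30.0
```

servo_tool:
  linear:
    - [0, 0, 0]
    - [0, 0, 0]
    - [0, 0, 0]
    - [0, 0, 0]
    - [0, 0, 0]
    - [0, 0, 0]
    - [0, 0, 0]
    - [0, 0, 0]
  spin: [0, 0, 0, 0, 0, 0, 0, 0]
  hand: 1

```text
time: 45.5
tool_pos: [442.3, -51.2, 143.7]
tcp_rot: [3.142, 0.0, -3.141]
contact_force: [0.5, 0.3, 0.3]
grip_width: 91.9
finger_force: 0.0
```

servo_tool:
  linear:
    - [0, 0, -0.1]
    - [0, 0, -0.2]
    - [0, 0, -0.2]
    - [0, 0, -0.15]
    - [0, 0, 0]
    - [0, 0, 0]
    - [0, 0, 0]
    - [0, 0, 0]
  spin: [0, 0, 0, 0, 0, 0, 0, 0]

```text
time: 46.5
tool_pos: [442.0, -51.1, 272.9]
tcp_rot: [3.141, -0.002, -3.141]
contact_force: [-0.3, 0.2, 0.5]
grip_width: 92.2
finger_force: 0.0
```

servo_tool:
  linear:
    - [0, 0.1, 0]
    - [0, 0.2, 0]
    - [0, 0.25, 0]
    - [0, 0.25, 0]
    - [0, 0.25, 0]
    - [0, 0.25, 0]
    - [0, 0.25, 0]
    - [0, 0.15, 0]
  spin: [0, 0, 0, 0, 0, 0, 0, 0]

```text
time: 47.5
tool_pos: [441.5, 291.0, 273.0]
tcp_rot: [-3.142, -0.001, -3.139]
contact_force: [0.1, -0.4, 1.0]
grip_width: 91.5
finger_force: 0.0
```

```bash
python3 - <<'E'
from lids import *
t=optics.capture("top");s=optics.capture("scene");a=np.linspace(0,6.28,60)
f=cv2.resize(s["frame"][200:370,220:410],None,fx=3.5,fy=3.5,interpolation=cv2.INTER_CUBIC)
for n,x,y,z,r in (("S",462.5,-260,88,35),("M",475,180.5,114,42),("L",442.4,-50.8,142,50)):
    g=lambda c:disc(c,tuple(proj(c,[[x-.45*r,y+.45*r*(-1 if c is s else 1),z]])[0].astype(int)),z,r)
    print(n,g(t),g(s))
    cv2.polylines(f,[((proj(s,np.c_[x+r*np.cos(a),y+r*np.sin(a),0*a+z])-[220,200]+.5)*3.5).astype(int)],True,(0,0,255),1)
cv2.imwrite("pics/fin.png",f)
E
```

```text
S [ 464.7 -259.2   33.4] [ 460.7 -260.2   31.5]
M [478.2 180.2  40.5] [474.2 179.9  38.7]
L [445.3 -50.7  48.2] [441.2 -51.6  46.6]
```

View pics/fin.png

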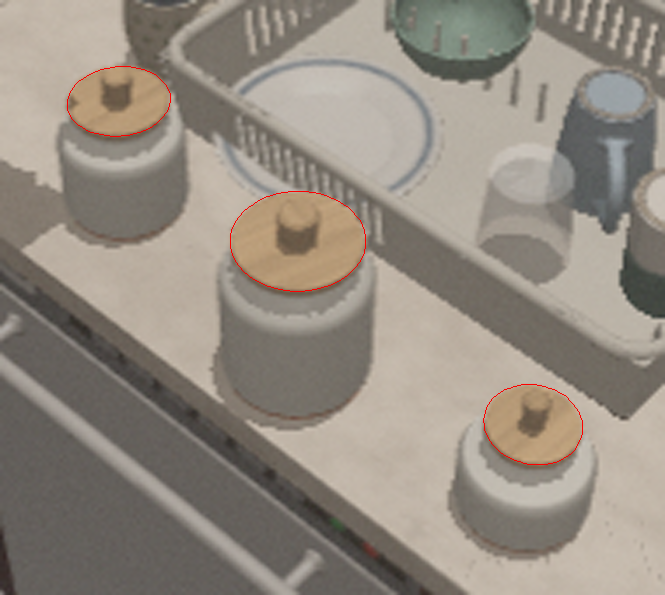

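All three lids match their predicted seated outlines: level, centred and at rim height. The arm is clear, so I'm handing in.

```bash
python3 -c "
from plant import workorder
print(workorder.close_job())"
```

```text
the job is handed in; nothing more can be done
None
```

All three lids are on their own canisters, seated flat and level in the final camera check, with the arm clear; I handed the job in at about 48 s, and no verdict was returned.

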